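Load a phone main board into the test fixture and snap its cover shut

ROBOT

A 6-joint arm with a two-finger parallel gripper is mounted at the origin on the work surface. World frame = base frame: x ahead of the robot, y to its left, z up, the work surface at z = 0. Lengths are in m, angles in degrees, forces in N, time in s.
With the tool pointing down it reaches from about 0.375 to 0.975 m from the base axis. Payload 3.8 kg.
Tool frame: the origin (TCP) lies at the very end of the fingers, on their centre line; the grasp point (between the pads) lies 19 mm behind it (grip_point_offset is the z of the grasp point in the tool frame, in m); z points along the fingers, y is the line along which they close (so a half turn about z gives the same grasp; the last joint's range is limited). The gripper opens to 85 mm and grips with 20 to 120 N. Pads are 22 mm wide; open, the fingers measure 114 mm over their backs; the gripper's body (76 mm by 85 mm) begins 54 mm behind the grasp point. The pads swing forward as they close: fully open they stand 13 mm farther back than shut.
Start: joints at [67.214, 15.12, 91.902, -0, 72.978, -2.114], TCP at [0.238, 0.632, 0.231] pointing down, gripper open.
Joint ranges: [-150.88, 150.88], [-54.13, 125.18], [17.81, 147.31], [-75.09, 255.09], [0, 152.58], [-146.25, 146.25]. Speed limits (degrees/s): [147.25, 147.25, 180, 180, 180, 180].

INTERFACE

Orientations are given as [roll, pitch, yaw] about the fixed x, y, z axes, in that order (R = Rz(yaw) Ry(pitch) Rx(roll)).
In Python, from rig import * gives the robot as it stands. The module is installed in compiled form; this text tells all that it offers.
- The arm moves only by the shell command python3 -m pendant 'ROWS' [FORCE]. ROWS is a JSON object of lists of equal length, an entry for each row: "gripper": the opening in per cent of the stroke, from 0 (shut) to 100 (fully open); "delta_pos": the shift along the tool's x, y, z in m, a list of three; "rotation": the turn, a rotation vector about the tool's x, y, z in degrees, a list of three. In form: {"gripper": [gripper, ...], "delta_pos": [[dx, dy, dz], ...], "rotation": [[wx, wy, wz], ...]}. A call has 1 to 20 rows; each row is the pose to reach, as a shift and turn from the pose commanded when the call began, along the tool's axes at that moment; what a row does not reach only later rows make up. A row lasts 1/12 s, in which the tool goes at most 41.7 mm and 7.16 degrees, less where a joint would pass 70% of its speed; a pose out of reach is approached as far as the arm can. A call with a gripper value outside its range is refused whole. The fingers move at their own pace and stop on an object; FORCE is the grip in N (left out, the last holds). Time passes only in rows, so rows that repeat a pose let the fingers close. It gives the time, the measured TCP pose, the force, the opening and the grip force at its end, in the units of the state.
- observe(): the state, without advancing time (a new reading comes with each control period).
- grab_frame(name): name is "scene" or "top"; returns the picture (480x640x3 uint8, red, green, blue); there is no depth.
- camera_params(name): a dict with "mtx" (3x3 intrinsics, pixels), "k1" (the pictures are not rectified: a ray, as slopes to the right and down, at radius r is drawn at 1 + k1 r^2 times it, then the intrinsics apply), "rvec" (rotation vector, rad) and "tvec" (3), from world to camera coordinates, as OpenCV has them. Camera axes: x right, y down, z forward; pixel columns grow to the right and rows downward; lengths in m; the calibration is good to about 2 mm. A picture is of the moment at which its call begins. camera_params takes no time and is no camera call.
- hand_in(): hands the job in; it is judged then, once.
The state is a dict: "time_s": time; "joints": joint angles; "joint_velocities": joint speeds; "joint_torque": joint torques, N m; "eef_pos": TCP position; "orientation": TCP orientation; "contact_force": force on the tool from outside, world axes, zero at the start; "wrist_torque": the same for the moment, N m; "grip_width": finger opening in m; "grip_force": force on a finger pad.
Only numpy, scipy, OpenCV 4.12 (cv2) and the standard library are available. Lean on these libraries where they do the work, as an engineer would, in place of code of your own. Each camera call takes 0.05 s, during which the arm holds its last target. There are 200 camera calls.

TASK

Set up the big phone main board (the one with the stepped corner) for testing: lay it face up and flat in the nest of the test fixture, its stepped corner at the filled-in corner of the nest. Then swing the hinged cover over and press its free edge down until the two spring catches snap over it and hold it fully shut, and leave it so. Leave the other board and the rest of the things on the bench where they are.

Things in the scene. Friction and masses are not known exactly. Their poses are not given: they have to be found in the camera images.
- board: Phone main board, dark green with steel cans, 104 (x) x 44 (y) x 6 mm, 50 g, face up on a rest. Its +x, +y corner is cut away: a step 30 mm along x, 14 mm along y. The long edges are straight from x = -52 to +22 mm: grip across y (44 mm) near the middle. Origin: centre of the underside of the full rectangle; z up.
- board_step (a point): On the top of the board's narrow tongue beside the stepped corner, at (37, -7, 6) mm in the board's frame: tells which end is which.
- rest_a: Rest that carries the main board: white plate 120 x 60 x 4 mm with two grey bars across it, their tops 20 mm above the table, 34 mm either side of the middle along its x, each 16 mm wide. Between them, 26 mm either way, the space under the board is free down to 4 mm above the table, for the fingertips. Origin: centre of the underside, on the table. Its place swaps with rest_b.
- rest_b: A like rest that carries the other, smaller board. The rests stand 0.12 m or more apart, centre to centre. Origin: centre of the underside, on the table.
- fixture: Test fixture, fixed: black base, 162 mm along x, 120 mm along y, top 28 mm above the table. Origin: on the table under the nest's centre; x towards the hinge, where the cover stands open. Two steel spring catches, upright hooks 16 mm wide with tops 56 mm above the table, stand at the base's front (x = -78 mm), at y = -40 and +40 mm.
- nest (a point): Where the board's origin must lie: nest centre on its ledges, 33 mm above the table, 5 mm above the base. Axes as the fixture's. The board's x goes along the nest's x, its stepped corner to the filled-in +x, +y corner. 2 mm play each side; walls rise 4 mm above the ledges. Both long sides are open from x = -40 to +24 mm for the fingers, whose tips may go 4 mm below the ledges.
- cover (a joint): Cover angle, rad: 0 shut, grows as it opens; starts 1.6 to 1.85 (upright or leaning a little back). The stiff hinge keeps it at any angle; about 1 to 3 N at the free edge move it. Near 0.09 its lips meet the catches; 10 to 15 N at cover_press pushes it past them, then it snaps to 0 and is held. Not pushed past, it stays ajar at 0.04 or more.
- cover_hinge (a point): Middle of the hinge axis (its y), 72 mm from the nest's centre along the nest's +x, 46 mm above the table. Turns with the cover; axes as the nest's when shut. Cover: aluminium frame 8 mm thick (4 mm either side of the axis), 104 mm wide, free edge 142 mm from the axis, mid-edge tab 30 mm wide out to 160 mm. Window 38 to 108 mm from the axis, 60 mm wide; solid from 108 to 142 mm.
- cover_press (a point): Where to push and press: outer face of the cover (upper when shut), middle of its solid front bar, at (-125, 0, 4) mm in the frame of cover_hinge. Turns with the cover; its z points out of the outer face. Behind the open cover the bench is free for 80 mm.
- spare_board: Smaller plain rectangular board, 84 x 34 x 6 mm, with a round black part at one end, on the other rest; to be left. Origin: centre of its underside.
- phone: Phone 146 x 71 x 8 mm lying on the bench; bystander. Origin: centre of its underside.
- screwdriver: Red-handled screwdriver 160 mm long lying on the bench; bystander.
- tweezers: Steel tweezers 120 mm long, 7 mm high, lying between the rests and the fixture; bystander. Origin: middle, on the bench.
- dish: Shallow yellow dish 90 mm across, 18 mm high; bystander. Origin: centre of its underside.
- flux_bottle: Small white bottle, 32 mm across, 85 mm high, standing; bystander. Origin: centre of its underside.
Mind the look-alikes: they are no part of the job. Of the things shaped like the fixture, the black one is meant.

How it is judged (in metres and radians):
On the way, in this order (a step that is already met when the one before it is completed fails the run):
1. the main board lies home in the nest, let go of, with the cover still open (x of board in the frame of nest between -0.0045 and 0.0045 m and y of board in the frame of nest between -0.0045 and 0.0045 m and z of board in the frame of nest between -0.0025 and 0.0025 m and x of board_step in the frame of nest above 0.025 m and angle between the x axis of board and the x axis of nest, either way round below 0.09 rad and angle between board's own z axis and vertical below 0.05 rad and contact force between the fingers and board below 0.1 N and value of joint cover above 0.3 rad), for 0.2 s.
2. the cover is pressed past the catches and fully shut (x of board in the frame of nest between -0.0045 and 0.0045 m and y of board in the frame of nest between -0.0045 and 0.0045 m and z of board in the frame of nest between -0.0025 and 0.0025 m and x of board_step in the frame of nest above 0.025 m and angle between the x axis of board and the x axis of nest, either way round below 0.09 rad and angle between board's own z axis and vertical below 0.05 rad and value of joint cover below 0.03 rad), for 0.3 s.
At the end, for the whole second after the job is handed in: The main board lies flat in the nest (within 4.5 mm along x and y, 2.5 mm in height, tilt under 0.05 rad, turned under 0.09 rad), stepped corner at the nest's filled-in corner; the cover is held shut, angle under 0.03 rad. No other thing has been moved by more than 30 mm (all of step 2); the robot touches nothing.
It fails at once if the other board is disturbed (moved by more than 30 mm) (distance of spare_board from where it was at the start of the episode above 0.03 m).
It fails at once if another loose thing on the bench is disturbed (moved by more than 30 mm) (distance of any of phone, screwdriver, tweezers, dish, flux_bottle from where it was at the start of the episode above 0.03 m).
It also fails if it takes over 54 s, if anything falls off the work surface, if the arm or the gripper's body presses on something with over 40 N, if the wrist force passes 120 N, or if a joint passes its speed limit or range.

## Working session

There is one attempt and no reset: what is moved stays moved. The work goes in short steps, Python scripts to look and compute and a shell command to move; the robot and the scene stay as the last step left them, time stands still between calls to the robot, and variables do not carry over. Pictures are saved under pics/ and viewed, at most 13 in all, crops included, and the job is handed in when it is done.

```bash
mkdir -p pics
cat > h.py <<'E'
from rig import *
import numpy as np, cv2
from scipy.spatial.transform import Rotation as R
def cam(n):
    p=camera_params(n); K=np.array(p["mtx"],float); k=p["k1"]
    Rm=cv2.Rodrigues(np.array(p["rvec"],float))[0]; t=np.array(p["tvec"],float).ravel()
    return K,np.array([k,0,0,0,0.]),Rm,t
def ray(n,uv):
    K,D,Rm,t=cam(n)
    q=cv2.undistortPoints(np.array(uv,float).reshape(-1,1,2),K,D).reshape(-1,2)
    d=np.c_[q,np.ones(len(q))]@Rm
    return -Rm.T@t,d
def onz(n,uv,z):
    c,d=ray(n,uv); return c+d*((z-c[2])/d[:,2])[:,None]
def proj(n,P):
    K,D,Rm,t=cam(n); return cv2.projectPoints(np.array(P,float).reshape(-1,3),cv2.Rodrigues(Rm)[0],t,K,D)[0].reshape(-1,2)
def tri(uvs):
    A=0;b=0
    for n,uv in uvs:
        c,d=ray(n,uv); d=d[0]/np.linalg.norm(d[0]); M=np.eye(3)-np.outer(d,d); A=A+M; b=b+M@c
    return np.linalg.solve(A,b)
def snap(n,f):
    im=grab_frame(n); cv2.imwrite(f"pics/{f}.png",im[:,:,::-1]); return im
E
python3 - <<'E'
from h import *
for n in("scene","top"):
    snap(n,n+"0"); K,D,Rm,t=cam(n); print(n,-Rm.T@t,Rm[2],K[0,0])
print(observe())
E
```

```text
scene [ 1.24751651 -1.02179531  1.05434809] [-0.49471979  0.61120952 -0.61779871] 617.070541776704
top [ 0.22808552 -0.01977263  1.35956696] [ 0.18702302 -0.01372667 -0.98225962] 580.8250508844965
{'time_s': 0.1, 'joints': array([ 6.72142765e+01,  1.51671278e+01,  9.19721741e+01,  1.77602252e-03,
        7.29768005e+01, -2.11335812e+00]), 'joint_velocities': array([ 0.00466504, -0.05481834, -0.13871318,  0.05021765, -0.03155191,
       -0.06963703]), 'joint_torque': array([ 3.75986610e-04, -5.16713548e+01, -3.68589664e+01, -1.32765472e-04,
        6.43863226e-03, -8.33550359e-06]), 'eef_pos': array([0.23802406, 0.63095226, 0.23007146]), 'orientation': array([-1.79884039e+02, -5.97746426e-03,  1.59327107e+02]), 'contact_force': array([-0.5863906 , -0.32911403, -0.11230756]), 'wrist_torque': array([ 0.07787759, -0.00376272, -0.05268638]), 'grip_force': 0.0, 'grip_width': 0.08554004393926841}
```

View pics/scene0.png

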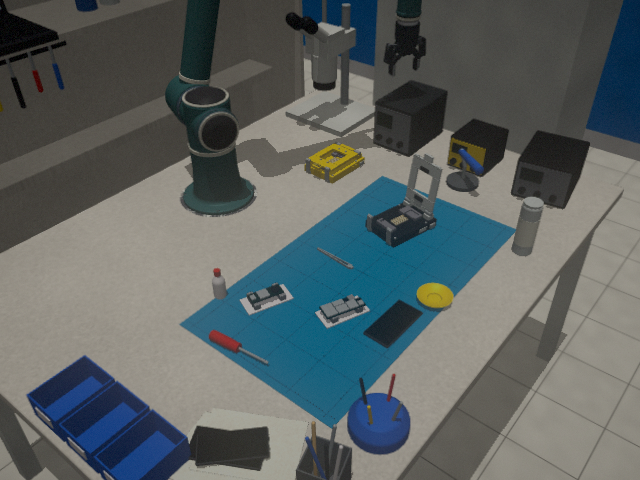

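View pics/top0.png

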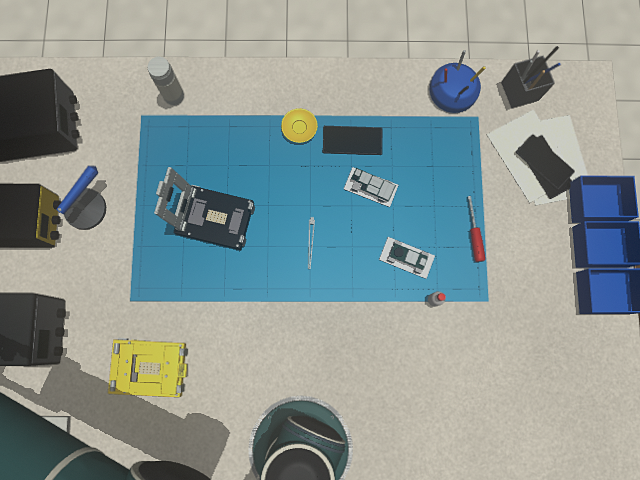

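The pictures show these candidates, by top-view pixel:
- Boards: the one at (370,187) is larger with cans; the one at (407,257) is smaller with a round black part.
- Fixtures: black at (215,217) with its cover standing open towards the left; a yellow look-alike at (148,368).

I choose the board at (370,187) and the black fixture, and check both in one close crop.

Run:
```python
import cv2,numpy as np
t=cv2.imread("pics/top0.png")
a=cv2.resize(t[160:214,335:405],None,fx=5.7,fy=5.7,interpolation=2)[:300,:400]
b=cv2.resize(t[230:284,372:442],None,fx=5.7,fy=5.7,interpolation=2)[:300,:400]
c=cv2.resize(t[157:257,147:267],None,fx=3.33,fy=3.33,interpolation=2)
f=np.zeros((600,800,3),np.uint8); 
f[:a.shape[0],:a.shape[1]]=a; f[300:300+b.shape[0],:b.shape[1]]=b
f[:c.shape[0],400:400+min(400,c.shape[1])]=c[:,:400]
s=cv2.imread("pics/scene0.png"); d=cv2.resize(s[285:335,300:385],None,fx=4.7,fy=4.7,interpolation=2)
f[350:350+d.shape[0],400:400+d.shape[1]]=d[:,:400]
cv2.imwrite("pics/crop1.png",f)
```

```text
(no output)
```

View pics/crop1.png

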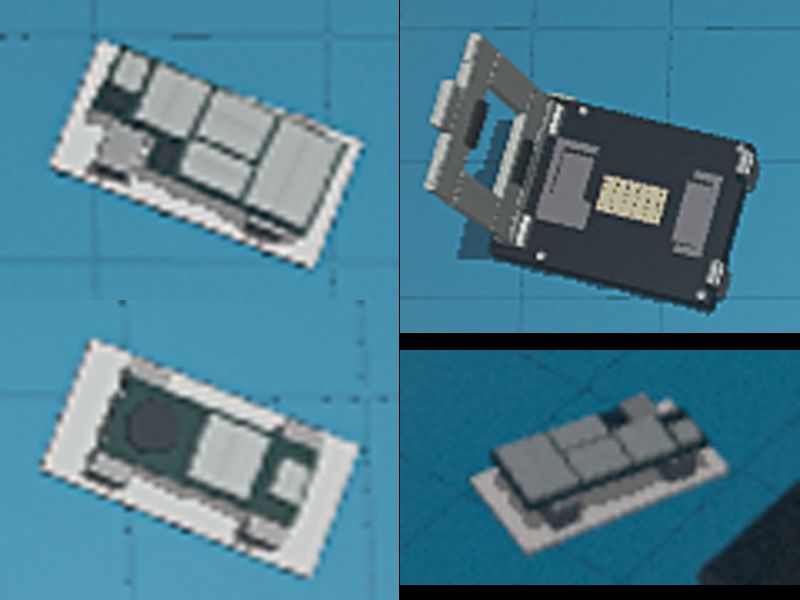

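The crop confirms both choices. The big board's stepped corner faces lower-left, so its +x points image-left. The black fixture's hinge is also on the left. Next I measure on planes.

```bash
cat > rect.py <<'E'
from h import *
def rectify(n,im,c,yaw,z,s,W=400,H=300):
    # panel: column -> local x ; row -> -local y ; s px per m ; centre c
    u,v=np.meshgrid(np.arange(W),np.arange(H)); lx=(u-W/2)/s; ly=-(v-H/2)/s
    C,S=np.cos(yaw),np.sin(yaw)
    P=np.stack([c[0]+C*lx-S*ly,c[1]+S*lx+C*ly,np.full(lx.shape,z)],-1)
    q=proj(n,P).reshape(H,W,2).astype(np.float32)
    return cv2.remap(im,q[...,0],q[...,1],cv2.INTER_CUBIC)
E
python3 - <<'E'
from rect import *
T=cv2.imread("pics/top0.png");S=cv2.imread("pics/scene0.png")
hsv=cv2.cvtColor(T,cv2.COLOR_BGR2HSV)
blue=((hsv[...,0]>90)&(hsv[...,0]<115)&(hsv[...,1]>130)).astype(np.uint8)
cs,_=cv2.findContours((1-blue)[150:290,145:460].copy(),cv2.RETR_LIST,cv2.CHAIN_APPROX_NONE)
out={}
for c in cs:
    if 300<cv2.contourArea(c)<20000:
        c=c.reshape(-1,2)+[145,150]
        for z in(.002,.028):
            p=onz("top",c,z)[:,:2]*1000
            (cx,cy),(w,h),a=cv2.minAreaRect(p.astype(np.float32)); print(c.mean(0).round(),z,round(cx,1),round(cy,1),round(w,1),round(h,1),round(a,2))
# dark base
d=((hsv[...,2]<75)).astype(np.uint8); d[:, :150]=0; d[:,270:]=0; d[:150]=0; d[260:]=0
d=cv2.morphologyEx(d,cv2.MORPH_CLOSE,np.ones((25,25)));d=cv2.morphologyEx(d,cv2.MORPH_OPEN,np.ones((25,25)))
c=max(cv2.findContours(d,0,1)[0],key=cv2.contourArea).reshape(-1,2)
p=onz("top",c,.028)[:,:2]*1000; r=cv2.minAreaRect(p.astype(np.float32)); print("base",r)
E
```

```text
[407. 257.] 0.002 437.1 -250.1 122.1 61.6 67.79
[407. 257.] 0.028 433.1 -245.7 119.7 60.4 67.79
[371. 186.] 0.002 610.3 -167.8 121.4 61.8 68.15
[371. 186.] 0.028 603.0 -165.0 119.1 60.6 68.15
[202. 211.] 0.002 545.8 239.1 254.2 146.4 67.23
[202. 211.] 0.028 539.7 234.2 249.3 143.6 67.23
base ((532.5143432617188, 222.53936767578125), (205.87046813964844, 123.52046203613281), 76.98971557617188)
```

Run:
```python
from rect import *
T=cv2.imread("pics/top0.png");S=cv2.imread("pics/scene0.png")
f=np.zeros((600,800,3),np.uint8); y=np.radians(68.15)
f[:300,:400]=rectify("top",T,(.6103,-.1678),y,.027,3000)
f[:300,400:]=rectify("scene",S,(.6103,-.1678),y,.027,3000)
y=np.radians(77)
f[300:,:400]=rectify("top",T,(.527,.205),y,.028,2000)
f[300:,400:]=rectify("scene",S,(.527,.205),y,.028,2000)
for k in(400,):f[:,k]=(0,0,255)
f[300]=(0,0,255); f[::50,::50]=(0,0,255)
cv2.imwrite("pics/rect1.png",f)
```

```text
(no output)
```

View pics/rect1.png

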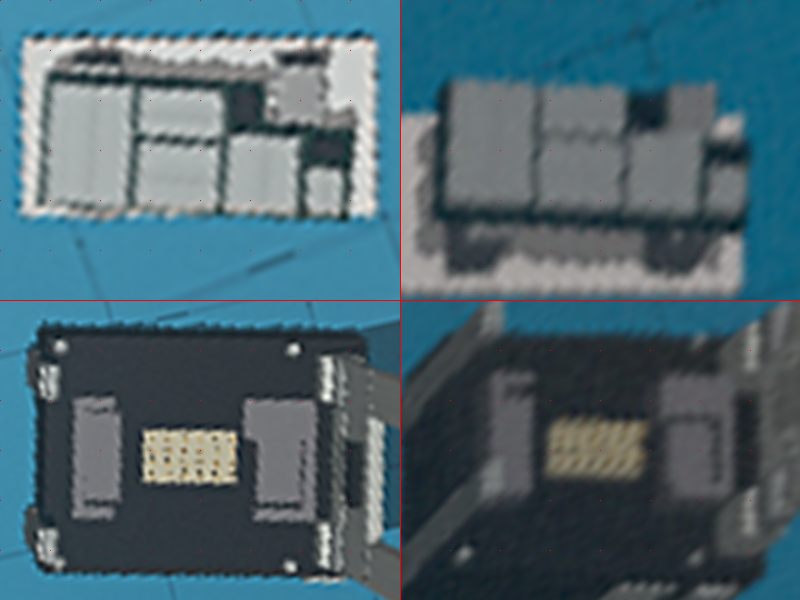

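Top-left panel: the main board spans columns 42–353 and rows 78–216, with the step at upper right. Lower panels: the nest shows as grey pads at columns 72–318, rows 398–520, with the yellow contact field at (190,456). I triangulate the nest features.

```bash
cat > m.py <<'E'
from rect import *
def unp(n,uv,c,yaw,z,s,off):
    lx=(uv[0]-off[0]-200)/s; ly=-(uv[1]-off[1]-150)/s; C,S=np.cos(yaw),np.sin(yaw)
    return proj(n,[c[0]+C*lx-S*ly,c[1]+S*lx+C*ly,z])[0]
E
python3 - <<'E'
from m import *
F=((.527,.205),np.radians(77),.028,2000); B=((.6103,-.1678),np.radians(68.15),.027,3000)
def go(nm,a,b,A,oa,ob):
    p=tri([("top",unp("top",a,*A,oa)),("scene",unp("scene",b,*A,ob))]); C,S=np.cos(A[1]),np.sin(A[1]); d=p[:2]-A[0]
    print(nm,(p*1000).round(1),"local",round(1e3*(C*d[0]+S*d[1]),1),round(1e3*(-S*d[0]+C*d[1]),1))
t,s=(0,300),(400,300)
go("yellow",(190,456.5),(595,448),F,t,s)
go("gray centre",(195,459),(611.5,436),F,t,s)
go("gray FL",(72,398),(488,372),F,t,s); go("gray FR(-y)",(72,518),(488,496),F,t,s)
go("gray BR",(318,520),(735,500),F,t,s)
go("screw",(60,563),(464,553),F,t,s)
t,s=(0,0),(400,0)
go("b +x-y",(353,216),(748,222),B,t,s)
go("b -x-y",(40,214),(441,220),B,t,s)
go("b -x+y",(48,76),(445,82),B,t,s)
T=cv2.imread("pics/top0.png");S=cv2.imread("pics/scene0.png")
def yel(im,box):
    h=cv2.cvtColor(im,cv2.COLOR_BGR2HSV);x0,x1,y0,y1=box
    m=(h[...,0]>12)&(h[...,0]<35)&(h[...,1]>40)&(h[...,2]>70);k=np.zeros_like(m);k[y0:y1,x0:x1]=m[y0:y1,x0:x1]
    k=cv2.morphologyEx(k.astype(np.uint8),3,np.ones((5,5))); c=max(cv2.findContours(k,0,1)[0],key=cv2.contourArea)
    return np.array(cv2.minAreaRect(c)[0]),cv2.contourArea(c)
a=yel(T,(190,245,190,240));b=yel(S,(370,430,195,240));print(a,b,tri([("top",a[0]),("scene",b[0])])*1000)
E
```

```text
yellow [528.1 198.7  31.6] local -5.9 -2.5
gray centre [528.6 199.9  38.1] local -4.6 -2.7
gray FL [484.9 146.9  39. ] local -66.1 28.0
gray FR(-y) [543.5 134.   37.8] local -65.5 -32.1
gray BR [572.4 253.1  37.2] local 57.1 -33.4
screw [564.8 123.3  32. ] local -71.1 -55.3
b +x-y [ 650.  -129.    25.1] local 50.8 -22.5
b -x-y [ 611.  -225.1   25.7] local -52.9 -22.0
b -x+y [ 568.9 -205.9   25.3] local -50.8 24.2
(array([216.02806091, 216.54493713]), 168.0) (array([398.6031189 , 219.23193359]), 72.5) [527.64174301 198.55609437  32.27716269]
```

```bash
cat > d.py <<'E'
from h import *
import sys
def delta(pos,rpy):
    o=observe(); R0=R.from_euler("xyz",o["orientation"],degrees=True); R1=R.from_euler("xyz",rpy,degrees=True)
    dp=R0.inv().apply(np.array(pos)-o["eef_pos"]); rv=(R0.inv()*R1).as_rotvec(degrees=True)
    print(pos,"dpos",dp.round(4),"rot",rv.round(2))
def st():
    o=observe(); print({k:np.round(o[k],3).tolist() for k in("time_s","eef_pos","orientation","joints","contact_force","grip_width","grip_force")})
E
python3 - <<'E'
from d import *
delta((.36,.45,.35),(180,0,140)); delta((.61,-.1685,.12),(180,0,68)); delta((.238,.632,.35),(180,0,159.3))
E
```

```text
(0.36, 0.45, 0.35) dpos [-0.178  -0.1265 -0.1197] rot [-1.200e-01  1.000e-02  1.933e+01]
(0.61, -0.1685, 0.12) dpos [-0.6303 -0.6164  0.1113] rot [-1.000e-01  9.000e-02  9.133e+01]
(0.238, 0.632, 0.35) dpos [ 0.0004  0.0007 -0.1199] rot [-0.12 -0.01  0.03]
```

```bash
python3 -m pendant '{"gripper":[82,82,82,82,82,82,82,82,82,82,82,82,82,82,82,82,82,82,82,82],"delta_pos":[[0,0,-0.04],[0,0,-0.08],[0,0,-0.12],[-0.025,-0.025,-0.12],[-0.05,-0.05,-0.12],[-0.075,-0.075,-0.12],[-0.1,-0.1,-0.12],[-0.13,-0.13,-0.12],[-0.16,-0.16,-0.12],[-0.19,-0.19,-0.12],[-0.22,-0.22,-0.12],[-0.25,-0.25,-0.12],[-0.28,-0.28,-0.12],[-0.31,-0.31,-0.12],[-0.34,-0.34,-0.12],[-0.37,-0.365,-0.12],[-0.4,-0.39,-0.12],[-0.43,-0.42,-0.12],[-0.46,-0.45,-0.12],[-0.48,-0.47,-0.12]],"rotation":[[0,0,0],[0,0,0],[0,0,0],[0,0,5],[0,0,10],[0,0,15],[0,0,20],[0,0,25],[0,0,30],[0,0,35],[0,0,40],[0,0,45],[0,0,50],[0,0,55],[0,0,60],[0,0,65],[0,0,70],[0,0,75],[0,0,80],[0,0,85]]}' 40
python3 - <<'E'
from d import *
st(); delta((.6095,-.1685,.12),(180,0,68))
E
```

```text
time_s: 1.77
eef_pos: [0.522, 0.0192, 0.3507]
orientation: [-180.0, 0.1, 74.0]
contact_force: [-0.4, 0.6, -0.6]
grip_width: 0.0698
grip_force: 0.0
{'time_s': 1.767, 'eef_pos': [0.522, 0.019, 0.351], 'orientation': [-179.989, 0.057, 73.985], 'joints': [-0.595, -4.557, 100.879, -0.053, 83.704, 15.426], 'contact_force': [-0.448, 0.606, -0.559], 'grip_width': 0.07, 'grip_force': 0.0}
(0.6095, -0.1685, 0.12) dpos [-0.156   0.1359  0.2309] rot [-0.01  0.06  5.98]
```

```bash
python3 -m pendant '{"gripper":[82,82,82,82,82,82,82,82,82,82,82,82],"delta_pos":[[-0.03,0.025,0.01],[-0.055,0.05,0.03],[-0.08,0.07,0.05],[-0.105,0.09,0.08],[-0.13,0.115,0.11],[-0.156,0.136,0.14],[-0.156,0.136,0.17],[-0.156,0.136,0.2],[-0.156,0.136,0.23],[-0.156,0.136,0.23],[-0.156,0.136,0.23],[-0.156,0.136,0.23]],"rotation":[[0,0,1],[0,0,2],[0,0,3],[0,0,4],[0,0,5],[0,0,6],[0,0,6],[0,0,6],[0,0,6],[0,0,6],[0,0,6],[0,0,6]]}'
python3 - <<'E'
from d import *
st(); delta((.6095,-.1685,.0155),(180,0,68))
snap("scene","s1");snap("top","t1")
S=cv2.imread("pics/s1.png")[215:345,270:410];cv2.imwrite("pics/s1c.png",cv2.resize(S,None,fx=4,fy=4,interpolation=2))
E
```

```text
time_s: 2.77
eef_pos: [0.6111, -0.1647, 0.1227]
orientation: [179.9, -0.0, 68.3]
contact_force: [-0.1, 0.1, 0.0]
grip_width: 0.0701
grip_force: 0.0
{'time_s': 2.767, 'eef_pos': [0.611, -0.165, 0.123], 'orientation': [179.914, -0.007, 68.337], 'joints': [-17.34, 15.499, 103.391, 0.0, 61.023, 4.323], 'contact_force': [-0.055, 0.069, 0.01], 'grip_width': 0.07, 'grip_force': 0.0}
(0.6095, -0.1685, 0.0155) dpos [-0.0041 -0.0002  0.1072] rot [ 0.09 -0.01  0.34]
```

View pics/s1c.png

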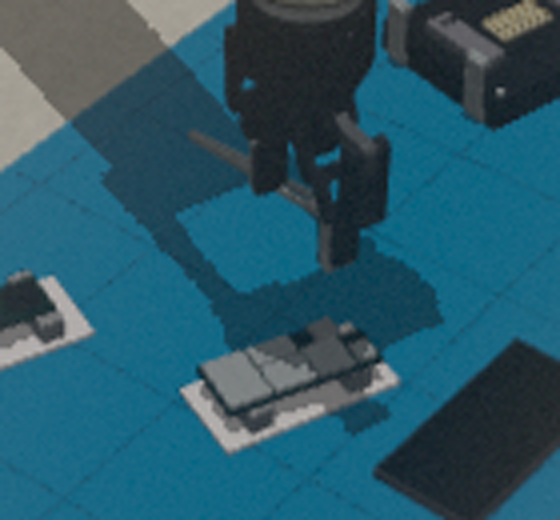

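The gripper hangs over the board, with its finger tips at crop (268,185) and (340,265), either side of the board's middle. The way down is clear, so I descend and grip.

```bash
python3 -m pendant '{"gripper":[82,82,82,82,82,82,82,82],"delta_pos":[[-0.004,0,0.03],[-0.004,0,0.055],[-0.004,0,0.075],[-0.004,0,0.09],[-0.004,0,0.1],[-0.004,0,0.105],[-0.004,0,0.107],[-0.004,0,0.107]],"rotation":[[0,0,0],[0,0,0],[0,0,0],[0,0,0],[0,0,0],[0,0,0],[0,0,0],[0,0,0]]}' && python3 -c "
from d import *
st(); delta((.6095,-.1685,.0155),(180,0,68))"
```

```text
time_s: 3.53
eef_pos: [0.6097, -0.1685, 0.0154]
orientation: [179.9, -0.0, 68.3]
contact_force: [0.2, 0.1, 0.7]
grip_width: 0.0699
grip_force: 0.0
{'time_s': 3.533, 'eef_pos': [0.61, -0.169, 0.015], 'orientation': [179.898, -0.007, 68.339], 'joints': [-17.705, 22.497, 107.071, 0.0, 50.329, 3.957], 'contact_force': [0.213, 0.121, 0.713], 'grip_width': 0.07, 'grip_force': 0.0}
(0.6095, -0.1685, 0.0155) dpos [-0.0001 -0.0002 -0.0001] rot [ 0.1  -0.01  0.34]
```

```bash
python3 -m pendant '{"gripper":[40,40,40,40,40,40,40,40,40,40],"delta_pos":[[0,0,0],[0,0,0],[0,0,0],[0,0,0],[0,0,0],[0,0,0],[0,0,0],[0,0,0],[0,0,0],[0,0,0]],"rotation":[[0,0,0],[0,0,0],[0,0,0],[0,0,0],[0,0,0],[0,0,0],[0,0,0],[0,0,0],[0,0,0],[0,0,0]]}' 40
```

```text
time_s: 4.37
eef_pos: [0.6103, -0.1687, 0.0161]
orientation: [179.8, -0.0, 68.3]
contact_force: [-0.4, 0.8, 5.6]
grip_width: 0.0427
grip_force: 40.8
```

```bash
python3 -m pendant '{"gripper":[35,35,35,35,35,35,35,35],"delta_pos":[[0,0,-0.01],[0,0,-0.03],[0,0,-0.06],[0,0,-0.09],[0,0,-0.12],[0,0,-0.135],[0,0,-0.135],[0,0,-0.135]],"rotation":[[0,0,0],[0,0,0],[0,0,0],[0,0,0],[0,0,0],[0,0,0],[0,0,0],[0,0,0]]}'
python3 - <<'E'
from d import *
st(); delta((.5284,.1994,.15),(180,0,77))
a=snap("scene","s2");snap("top","t2")
S=cv2.imread("pics/s2.png"); T=cv2.imread("pics/t2.png")
p=proj("scene",observe()["eef_pos"])[0].astype(int);q=proj("top",observe()["eef_pos"])[0].astype(int)
f=[cv2.resize(I[c[1]-50:c[1]+50,c[0]-50:c[0]+50],(400,400),interpolation=2) for I,c in((S,p),(T,q))]
cv2.imwrite("pics/g2.png",np.hstack(f)); print(p,q)
E
```

```text
time_s: 5.03
eef_pos: [0.6094, -0.1685, 0.1506]
orientation: [179.9, -0.0, 68.3]
contact_force: [0.4, 0.8, -1.3]
grip_width: 0.0424
grip_force: 40.5
{'time_s': 5.033, 'eef_pos': [0.609, -0.169, 0.151], 'orientation': [179.855, -0.008, 68.328], 'joints': [-17.715, 13.911, 102.203, -0.002, 63.741, 3.958], 'contact_force': [0.414, 0.809, -1.264], 'grip_width': 0.042, 'grip_force': 40.534}
(0.5284, 0.1994, 0.15) dpos [ 3.120e-01 -2.111e-01  1.000e-04] rot [ 0.15  0.   -8.67]
[342 265] [377 169]
```

View pics/g2.png

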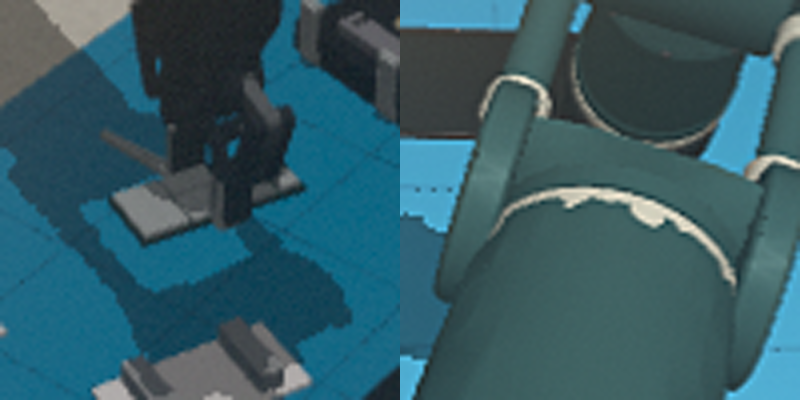

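The board is held level. Its near corners are at crop (147,243) and (303,188). I check where it sits in the grip and plan the move to the nest.

Run:
```python
from d import *
o=observe();e=o["eef_pos"];y=np.radians(o["orientation"][2]);C,S=np.cos(y),np.sin(y)
for uv in((147,243),(303,188)):
    P=onz("scene",[(342-50+uv[0]/4,265-50+uv[1]/4)],.155)[0]; d=P[:2]-e[:2]; print((1e3*np.array([C*d[0]+S*d[1],-S*d[0]+C*d[1]])).round(1))
# cover position
```

```text
[-48.1 -22.7]
[ 52.  -25.6]
```

```bash
python3 -m pendant '{"gripper":[35,35,35,35,35,35,35,35,35,35,35,35,35,35,35,35,35,35],"delta_pos":[[0.02,-0.013,0],[0.05,-0.034,0],[0.08,-0.054,0],[0.11,-0.074,0],[0.14,-0.095,0],[0.17,-0.115,0],[0.2,-0.135,0],[0.23,-0.156,0],[0.26,-0.176,0],[0.285,-0.193,0],[0.3,-0.203,0],[0.312,-0.211,0],[0.312,-0.211,0.02],[0.312,-0.211,0.04],[0.312,-0.211,0.06],[0.312,-0.211,0.075],[0.312,-0.211,0.075],[0.312,-0.211,0.075]],"rotation":[[0,0,-1],[0,0,-2],[0,0,-3],[0,0,-4],[0,0,-5],[0,0,-6],[0,0,-7],[0,0,-8],[0,0,-8.7],[0,0,-8.7],[0,0,-8.7],[0,0,-8.7],[0,0,-8.7],[0,0,-8.7],[0,0,-8.7],[0,0,-8.7],[0,0,-8.7],[0,0,-8.7]]}'
python3 - <<'E'
from d import *
st(); delta((.5284,.1994,.075),(180,0,77))
snap("scene","s3");snap("top","t3")
S=cv2.imread("pics/s3.png"); T=cv2.imread("pics/t3.png")
f=[cv2.resize(I[y:y+75,x:x+100],(800,600),interpolation=2) for I,x,y in((S,355,175),)]
cv2.imwrite("pics/g3.png",f[0])
E
```

```text
time_s: 6.63
eef_pos: [0.5254, 0.1987, 0.0714]
orientation: [-179.7, 0.2, 77.0]
contact_force: [-0.2, -0.3, -1.3]
grip_width: 0.0427
grip_force: 40.5
{'time_s': 6.633, 'eef_pos': [0.525, 0.199, 0.071], 'orientation': [-179.689, 0.19, 77.029], 'joints': [18.18, 11.939, 114.028, -0.002, 54.398, 31.152], 'contact_force': [-0.215, -0.341, -1.346], 'grip_width': 0.043, 'grip_force': 40.509}
(0.5284, 0.1994, 0.075) dpos [ 0.0013  0.0028 -0.0037] rot [-0.31  0.19  0.03]
```

View pics/g3.png

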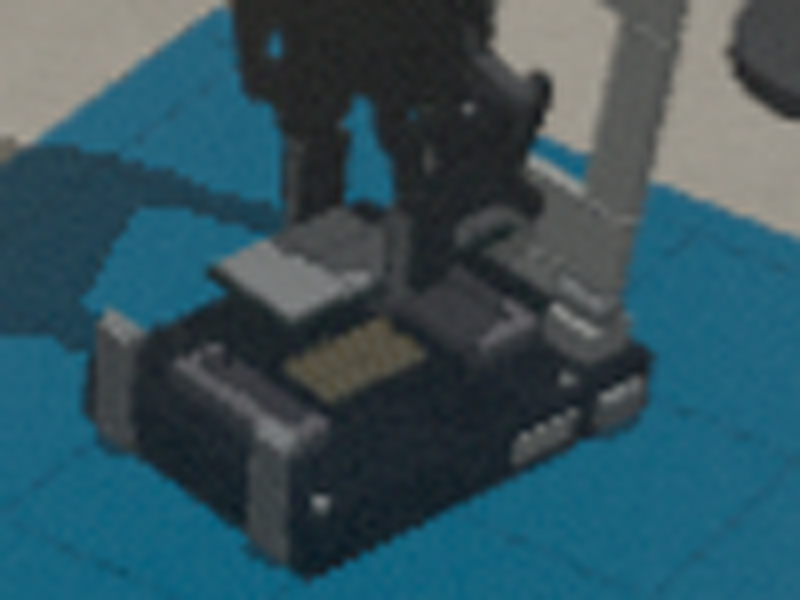

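Run:
```python
from d import *
o=observe();e=o["eef_pos"];y=np.radians(77);C,S=np.cos(y),np.sin(y)
def f(nm,uv,z):
    P=onz("scene",[(355-.44+uv[0]/8,175-.44+uv[1]/8)],z)[0]; d=P[:2]-np.array([.5284,.1994]);d2=P[:2]-e[:2]
    L=lambda d:(1e3*np.array([C*d[0]+S*d[1],-S*d[0]+C*d[1]])).round(1)
    print(nm,"nest",L(d),"tool",L(d2))
f("board -x-y under",(295,325),.0759);f("board -x+y top",(210,268),.0819)
f("gray -x-y top",(325,418),.037);f("gray -x+y top",(178,355),.037)
f("gray +x-y",(538,318),.037)
f("yellow c",(355,360),.0305)
f("catch top -y",(270,425),.056);f("catch top +y",(120,320),.056)
f("board +x-y",(525,232),.0789)
```

```text
board -x-y under nest [-47.3 -15.4] tool [-47.3 -16. ]
board -x+y top nest [-53.2  21.2] tool [-53.2  20.7]
gray -x-y top nest [-37.7 -23.8] tool [-37.7 -24.3]
gray -x+y top nest [-52.5  35. ] tool [-52.5  34.4]
gray +x-y nest [ 61.5 -27.4] tool [ 61.5 -28. ]
yellow c nest [0.3 0.6] tool [0.3 0. ]
catch top -y nest [-73.3 -33. ] tool [-73.3 -33.5]
catch top +y nest [-72.7  43.9] tool [-72.7  43.4]
board +x-y nest [ 49.6 -27.4] tool [ 49.6 -28. ]
```

Run:
```python
from d import *
from rect import rectify
st(); delta((.5284,.1994,.042),(180,0,77))
e=observe()["eef_pos"]
I1=cv2.imread("pics/scene0.png");snap("scene","s4");I2=cv2.imread("pics/s4.png")
a=rectify("scene",I1,(.6095,-.1685),np.radians(68.3),.028,4000,480,200)
b=rectify("scene",I2,e[:2],np.radians(77),.028+e[2]-.0155,4000,480,200)
for lo,hi in((30,70),(120,160)):
  for n,im in(("rest",a),("held",b)):
    g=cv2.GaussianBlur(im,(0,0),3)[lo:hi].astype(float).mean(2).mean(0); d=np.gradient(g)
    pk=[(i-240)/4 for i in range(2,120) if abs(d[i])>.6 and abs(d[i])>=abs(d[i-2:i+3]).max()]
    print(lo,n,pk)
```

```text
{'time_s': 6.733, 'eef_pos': [0.528, 0.2, 0.074], 'orientation': [-179.97, 0.018, 77.026], 'joints': [18.176, 11.801, 113.849, -0.0, 54.384, 31.15], 'contact_force': [0.425, -0.326, 0.145], 'grip_width': 0.043, 'grip_force': 40.509}
(0.5284, 0.1994, 0.042) dpos [0.     0.0006 0.0321] rot [-0.03  0.02  0.03]
30 rest [-54.0, -49.75]
30 held [-58.0, -51.75]
120 rest [-55.25, -50.75]
120 held [-52.5]
```

```bash
python3 -m pendant '{"gripper":[35,35,35,35,35,35,35,35,35,35],"delta_pos":[[0,0.0005,0.01],[0,0.0005,0.02],[0,0.0005,0.028],[0,0.0005,0.032],[0,0.0005,0.032],[0,0.0005,0.035],[0,0.0005,0.038],[0,0.0005,0.041],[0,0.0005,0.041],[0,0.0005,0.041]],"rotation":[[0,0,0],[0,0,0],[0,0,0],[0,0,0],[0,0,0],[0,0,0],[0,0,0],[0,0,0],[0,0,0],[0,0,0]]}' && python3 -c "
from d import *
delta((.5284,.1994,.0295),(180,0,77)); snap('scene','s5')"
```

```text
time_s: 7.62
eef_pos: [0.5285, 0.1995, 0.0334]
orientation: [180.0, -0.0, 77.0]
contact_force: [0.5, 0.1, -0.6]
grip_width: 0.043
grip_force: 40.5
(0.5284, 0.1994, 0.0295) dpos [-0.0001 -0.0001  0.0039] rot [ 0.01 -0.01  0.03]
```

```bash
python3 -m pendant '{"gripper":[35,35,35,35,35],"delta_pos":[[0,0,0.001],[0,0,0.002],[0,0,0.003],[0,0,0.003],[0,0,0.003]],"rotation":[[0,0,0],[0,0,0],[0,0,0],[0,0,0],[0,0,0]]}' && python3 -m pendant '{"gripper":[35,35,35,35],"delta_pos":[[0,0,0.001],[0,0,0.0015],[0,0,0.0015],[0,0,0.0015]],"rotation":[[0,0,0],[0,0,0],[0,0,0],[0,0,0]]}'
```

```text
time_s: 8.08
eef_pos: [0.5286, 0.1996, 0.0315]
orientation: [180.0, -0.0, 77.0]
contact_force: [-3.3, -0.7, 7.5]
grip_width: 0.0424
grip_force: 41.6
time_s: 8.42
eef_pos: [0.5287, 0.1996, 0.0312]
orientation: [180.0, -0.0, 77.0]
contact_force: [-7.0, -2.6, 15.5]
grip_width: 0.0424
grip_force: 42.4
```

Contact came early at 0.0315. The lateral force points to nest −x, +y, so I lift slightly, shift that way and try again.

```bash
python3 -m pendant '{"gripper":[35,35,35,35,35,35,35,35],"delta_pos":[[0,0,-0.003],[0,0,-0.004],[-0.001,-0.0015,-0.004],[-0.001,-0.0015,-0.002],[-0.001,-0.0015,-0.001],[-0.001,-0.0015,0],[-0.001,-0.0015,0],[-0.001,-0.0015,0]],"rotation":[[0,0,0],[0,0,0],[0,0,0],[0,0,0],[0,0,0],[0,0,0],[0,0,0],[0,0,0]]}'
python3 - <<'E'
from d import *
o=observe();print(o["wrist_torque"])
snap('scene','s6');S=cv2.imread("pics/s6.png")
cv2.imwrite("pics/g6.png",cv2.resize(S[190:250,360:440],(800,600),interpolation=2))
E
```

```text
time_s: 9.08
eef_pos: [0.5276, 0.1989, 0.031]
orientation: [179.9, -0.0, 77.0]
contact_force: [-5.6, -3.6, 16.0]
grip_width: 0.0424
grip_force: 41.4
[-0.17189973  0.61470555 -0.06054021]
```

View pics/g6.png

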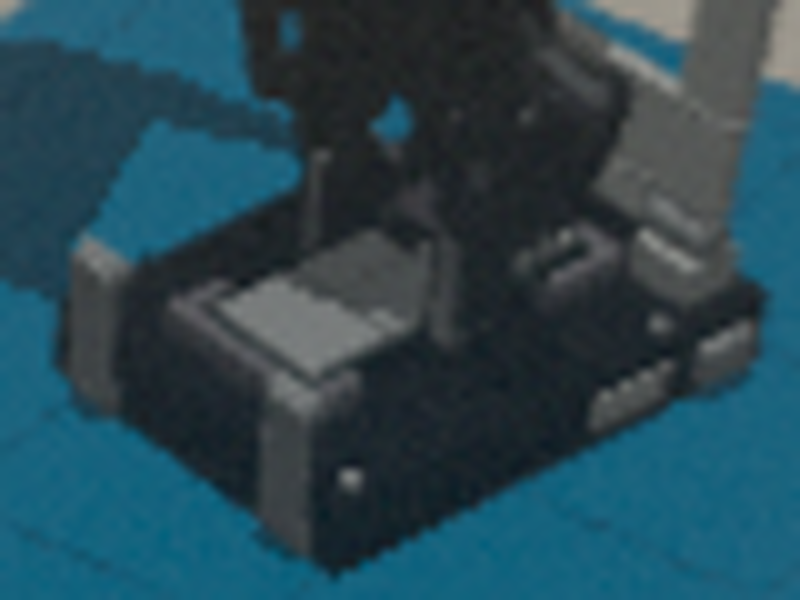

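```bash
for x in 1; do python3 -m pendant '{"gripper":[35,35,35],"delta_pos":[[-0.001,0,0],[-0.0015,0,0],[-0.0015,0,0]],"rotation":[[0,0,0],[0,0,0],[0,0,0]]}'; python3 -m pendant '{"gripper":[35,35,35,35],"delta_pos":[[0.0015,0,0],[0.003,0,0],[0.003,0,0],[0.003,0,0]],"rotation":[[0,0,0],[0,0,0],[0,0,0],[0,0,0]]}';python3 -m pendant '{"gripper":[35,35,35],"delta_pos":[[0.001,0,0],[0.0015,0,0],[0.0015,0,0]],"rotation":[[0,0,0],[0,0,0],[0,0,0]]}'; done | grep -E "eef|contact"
```

```text
eef_pos: [0.5277, 0.1986, 0.031]
contact_force: [-4.8, 1.2, 13.8]
eef_pos: [0.5272, 0.2004, 0.0291]
contact_force: [-2.6, -0.7, 6.6]
eef_pos: [0.5274, 0.201, 0.0291]
contact_force: [-2.2, -3.2, 8.5]
```

TCP dropped to 0.0291, so the board underside is at about 0.033, the ledge height. The board is seated; release and look.

```bash
python3 -m pendant '{"gripper":[65,65,65,65,65,65,65,65,65,65],"delta_pos":[[-0.0005,0,0],[-0.0005,0,0],[-0.0005,0,-0.001],[-0.0005,0,-0.001],[-0.0005,0,-0.001],[-0.0005,0,-0.02],[-0.0005,0,-0.05],[-0.0005,0,-0.09],[-0.0005,0,-0.13],[-0.0005,0,-0.13]],"rotation":[[0,0,0],[0,0,0],[0,0,0],[0,0,0],[0,0,0],[0,0,0],[0,0,0],[0,0,0],[0,0,0],[0,0,0]]}'
python3 - <<'E'
from d import *
st();snap('scene','s7');S=cv2.imread("pics/s7.png")
cv2.imwrite("pics/g7.png",cv2.resize(S[150:246,360:456],(600,600),interpolation=2))
E
```

```text
time_s: 10.8
eef_pos: [0.533, 0.2033, 0.1682]
orientation: [179.2, -0.5, 77.0]
contact_force: [2.0, 1.6, 1.0]
grip_width: 0.0556
grip_force: 0.0
{'time_s': 10.8, 'eef_pos': [0.533, 0.203, 0.168], 'orientation': [179.246, -0.462, 77.041], 'joints': [18.37, 6.068, 109.436, 0.003, 63.612, 31.33], 'contact_force': [2.019, 1.569, 1.042], 'grip_width': 0.056, 'grip_force': 0.0}
```

View pics/g7.png

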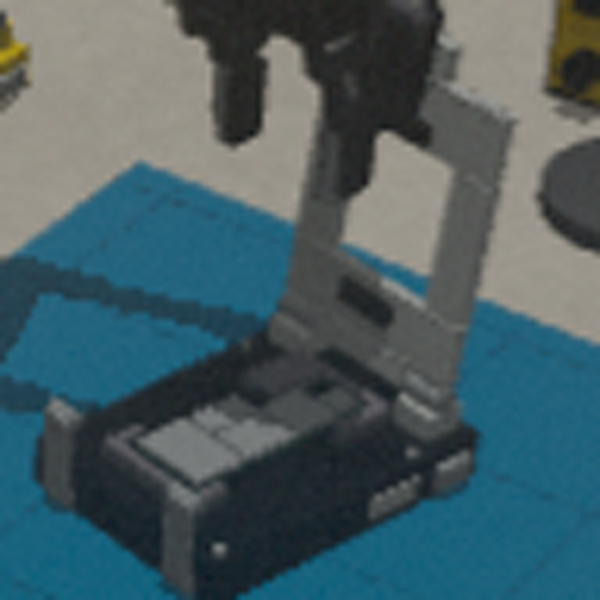

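The board lies flat in the nest, with its step at the filled-in corner by the hinge. The cover stands open, its outer top corner at crop (513,120). I estimate the cover's angle from that corner and the tab.

```bash
cat >> d.py <<'E'
N=np.array([.5280,.2003]);Y=np.radians(77)
def nest(x,y,z): return (N[0]+np.cos(Y)*x-np.sin(Y)*y,N[1]+np.sin(Y)*x+np.cos(Y)*y,z)
E
python3 - <<'E'
from d import *
for a in(1.6,1.65,1.7,1.75,1.8,1.85):
    P=[nest(.072-np.cos(a)*r+np.sin(a)*h,y,.046+np.sin(a)*r+np.cos(a)*h) for r,y,h in((.142,-.052,0.004),(.160,-.015,.0),(.142,.052,.0),(.0,-.052,.004))]
    print(a,((proj("scene",P)-[360,150])*6.25).round().tolist())
delta(nest(.0,0,.30),(180,0,77));delta(nest(.15,0,.30),(180,0,77));delta(nest(.15,0,.15),(180,0,77))
E
```

```text
1.6 [[493.0, 122.0], [429.0, 53.0], [314.0, 28.0], [451.0, 398.0]]
1.65 [[504.0, 118.0], [442.0, 48.0], [325.0, 24.0], [451.0, 398.0]]
1.7 [[516.0, 115.0], [455.0, 44.0], [337.0, 20.0], [451.0, 399.0]]
1.75 [[527.0, 112.0], [467.0, 40.0], [348.0, 18.0], [451.0, 399.0]]
1.8 [[538.0, 110.0], [480.0, 38.0], [359.0, 16.0], [451.0, 399.0]]
1.85 [[548.0, 109.0], [492.0, 36.0], [369.0, 14.0], [450.0, 400.0]]
(np.float64(0.528), np.float64(0.2003), 0.3) dpos [-0.0023 -0.0015 -0.1351] rot [ 0.57 -0.35  0.03]
(np.float64(0.5617426581515798), np.float64(0.34645550971778527), 0.3) dpos [ 0.1477 -0.0014 -0.1342] rot [ 0.57 -0.35  0.03]
(np.float64(0.5617426581515798), np.float64(0.34645550971778527), 0.15) dpos [ 0.1468 -0.0029  0.0158] rot [ 0.57 -0.35  0.03]
```

```bash
python3 -m pendant '{"gripper":[0,0,0,0,0,0,0,0,0,0,0,0],"delta_pos":[[0,0,-0.04],[0,0,-0.08],[0,0,-0.12],[0,0,-0.14],[0.03,0,-0.14],[0.06,0,-0.14],[0.09,0,-0.14],[0.12,0,-0.14],[0.135,0,-0.14],[0.135,0,-0.14],[0.135,0,-0.14],[0.135,0,-0.14]],"rotation":[[0,0,0],[0,0,0],[0,0,0],[0,0,0],[0,0,0],[0,0,0],[0,0,0],[0,0,0],[0,0,0],[0,0,0],[0,0,0],[0,0,0]]}' && python3 -c "
from d import *
st();delta(nest(.135,0,.148),(180,0,77))"
```

```text
time_s: 11.85
eef_pos: [0.5572, 0.3317, 0.2978]
orientation: [-179.9, 0.1, 77.0]
contact_force: [0.6, 0.7, 0.6]
grip_width: -0.0001
grip_force: 0.0
{'time_s': 11.85, 'eef_pos': [0.557, 0.332, 0.298], 'orientation': [-179.936, 0.113, 77.021], 'joints': [28.591, 10.497, 90.539, -0.043, 79.087, 41.579], 'contact_force': [0.569, 0.687, 0.562], 'grip_width': -0.0, 'grip_force': 0.0}
(np.float64(0.5583683923364218), np.float64(0.3318399587460068), 0.148) dpos [0.0007 0.0013 0.1498] rot [-0.06  0.11  0.02]
```

```bash
python3 -m pendant '{"gripper":[0,0,0,0,0,0,0,0,0,0,0,0,0,0],"delta_pos":[[0,0.001,0.04],[0,0.001,0.08],[0,0.001,0.12],[0,0.001,0.15],[0,0.001,0.15],[-0.015,0.001,0.15],[-0.025,0.001,0.15],[-0.035,0.001,0.15],[-0.045,0.001,0.15],[-0.055,0.001,0.15],[-0.065,0.001,0.15],[-0.075,0.001,0.15],[-0.075,0.001,0.15],[-0.075,0.001,0.15]],"rotation":[[0,0,0],[0,0,0],[0,0,0],[0,0,0],[0,0,0],[0,0,0],[0,0,0],[0,0,0],[0,0,0],[0,0,0],[0,0,0],[0,0,0],[0,0,0],[0,0,0]]}'
python3 - <<'E'
from d import *
st();snap('scene','s8');S=cv2.imread("pics/s8.png")
cv2.imwrite("pics/g8.png",cv2.resize(S[150:246,360:456],(600,600),interpolation=2))
for a in(1.1,1.2,1.3,1.4):
  r=.118;h=.004
  P=np.array(nest(.072-np.cos(a)*r+np.sin(a)*h,0,.046+np.sin(a)*r+np.cos(a)*h));print(a,P.round(3))
e=observe()["eef_pos"][:2]-N;print("nest x,y",np.cos(Y)*e[0]+np.sin(Y)*e[1],-np.sin(Y)*e[0]+np.cos(Y)*e[1])
E
```

```text
time_s: 13.02
eef_pos: [0.5414, 0.2586, 0.1488]
orientation: [-180.0, 0.0, 77.0]
contact_force: [-0.4, 0.0, -0.4]
grip_width: -0.0
grip_force: 0.0
{'time_s': 13.017, 'eef_pos': [0.541, 0.259, 0.149], 'orientation': [-179.976, 0.028, 76.973], 'joints': [23.157, 10.784, 106.215, -0.01, 63.037, 36.189], 'contact_force': [-0.381, 0.043, -0.42], 'grip_width': -0.0, 'grip_force': 0.0}
1.1 [0.533 0.222 0.153]
1.2 [0.535 0.232 0.157]
1.3 [0.538 0.243 0.161]
1.4 [0.541 0.255 0.163]
nest x,y 0.06028894300384154 7.058837855793143e-05
```

The pushing pose matches the arc geometry (cover about 1.3 rad), so I follow the cover's arc down with the fingertips.

```bash
python3 -m pendant '{"gripper":[0,0,0,0,0,0,0,0,0,0,0,0,0,0,0,0,0,0],"delta_pos":[[-0.007,0,-0.003],[-0.015,0,-0.0055],[-0.027,0,-0.004],[-0.0395,0,-0.002],[-0.051,0,0.003],[-0.0625,0,0.009],[-0.0725,0,0.017],[-0.082,0,0.026],[-0.088,0,0.034],[-0.094,0,0.042],[-0.099,0,0.051],[-0.104,0,0.0595],[-0.107,0,0.0675],[-0.109,0,0.075],[-0.11,0,0.079],[-0.1105,0,0.083],[-0.1105,0,0.083],[-0.1105,0,0.083]],"rotation":[[0,0,0],[0,0,0],[0,0,0],[0,0,0],[0,0,0],[0,0,0],[0,0,0],[0,0,0],[0,0,0],[0,0,0],[0,0,0],[0,0,0],[0,0,0],[0,0,0],[0,0,0],[0,0,0],[0,0,0],[0,0,0]]}'
python3 - <<'E'
from d import *
st()
e=observe()["eef_pos"][:2]-N;print("nest x,y",np.cos(Y)*e[0]+np.sin(Y)*e[1],-np.sin(Y)*e[0]+np.cos(Y)*e[1])
snap('scene','s9');S=cv2.imread("pics/s9.png")
cv2.imwrite("pics/g9.png",cv2.resize(S[150:246,360:456],(600,600),interpolation=2))
E
```

```text
time_s: 14.57
eef_pos: [0.5171, 0.152, 0.0658]
orientation: [180.0, -0.0, 77.0]
contact_force: [1.0, -0.6, -0.2]
grip_width: 0.0001
grip_force: 0.0
{'time_s': 14.567, 'eef_pos': [0.517, 0.152, 0.066], 'orientation': [179.999, -0.005, 77.042], 'joints': [13.736, 9.863, 117.253, 0.005, 52.88, 26.691], 'contact_force': [1.029, -0.587, -0.168], 'grip_width': 0.0, 'grip_force': 0.0}
nest x,y -0.04947578852815608 -0.00019790134091892536
```

View pics/g9.png

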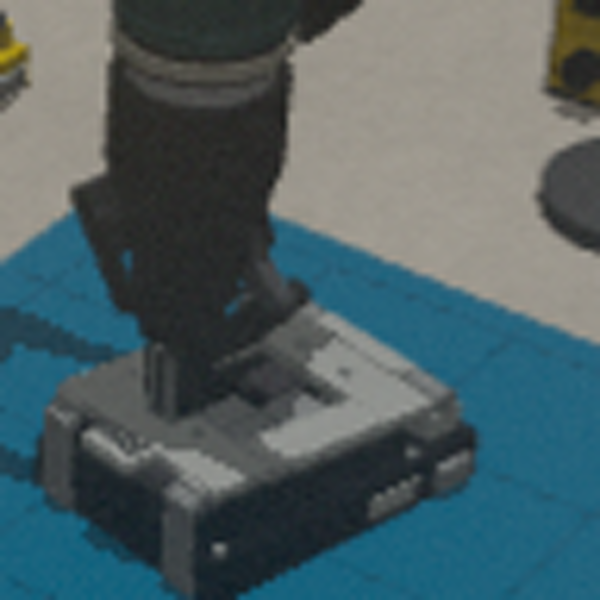

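The cover is nearly shut, with the fingertips on its front bar at about crop (170,400). Now I press it down.

```bash
python3 -m pendant '{"gripper":[0,0,0,0,0,0,0,0],"delta_pos":[[-0.003,0,0.004],[-0.003,0,0.007],[-0.003,0,0.01],[-0.003,0,0.013],[-0.003,0,0.015],[-0.003,0,0.016],[-0.003,0,0.016],[-0.003,0,0.016]],"rotation":[[0,0,0],[0,0,0],[0,0,0],[0,0,0],[0,0,0],[0,0,0],[0,0,0],[0,0,0]]}'
```

```text
time_s: 15.28
eef_pos: [0.5165, 0.1488, 0.05]
orientation: [180.0, -0.0, 77.0]
contact_force: [-0.7, -1.1, 3.3]
grip_width: 0.0003
grip_force: 1.8
```

```bash
python3 -m pendant '{"gripper":[0,0,0,0,0],"delta_pos":[[0,0,0.0015],[0,0,0.003],[0,0,0.003],[0,0,0.003],[0,0,0.003]],"rotation":[[0,0,0],[0,0,0],[0,0,0],[0,0,0],[0,0,0]]}' && python3 -m pendant '{"gripper":[0,0,0,0,0,0,0,0,0],"delta_pos":[[0,0,-0.005],[0,0,-0.02],[0,0,-0.05],[0,0,-0.09],[0,0,-0.13],[0.0,0,-0.17],[0,0,-0.2],[0,0,-0.2],[0,0,-0.2]],"rotation":[[0,0,0],[0,0,0],[0,0,0],[0,0,0],[0,0,0],[0,0,0],[0,0,0],[0,0,0],[0,0,0]]}'
python3 - <<'E'
from d import *
snap('scene','s10');S=cv2.imread("pics/s10.png")
cv2.imwrite("pics/g10.png",cv2.resize(S[180:246,360:448],(800,600),interpolation=2))
for a in (0,.04,.09):
    P=[nest(.072-np.cos(a)*.142+np.sin(a)*.004,y,.046+np.sin(a)*.142+np.cos(a)*.004) for y in(-.052,.052)]
    print(a,((proj("scene",P)-[360,180])*9.09).round().tolist())
E
```

```text
time_s: 15.7
eef_pos: [0.5167, 0.1488, 0.0498]
orientation: [180.0, 0.0, 77.0]
contact_force: [-7.4, -4.5, 22.5]
grip_width: 0.0003
grip_force: 11.2
time_s: 16.45
eef_pos: [0.5178, 0.1495, 0.2493]
orientation: [179.7, -0.2, 77.0]
contact_force: [-0.3, -0.7, 0.2]
grip_width: -0.0
grip_force: 0.0
0 [[309.0, 474.0], [76.0, 313.0]]
0.04 [[311.0, 458.0], [77.0, 298.0]]
0.09 [[314.0, 438.0], [80.0, 278.0]]
```

View pics/g10.png

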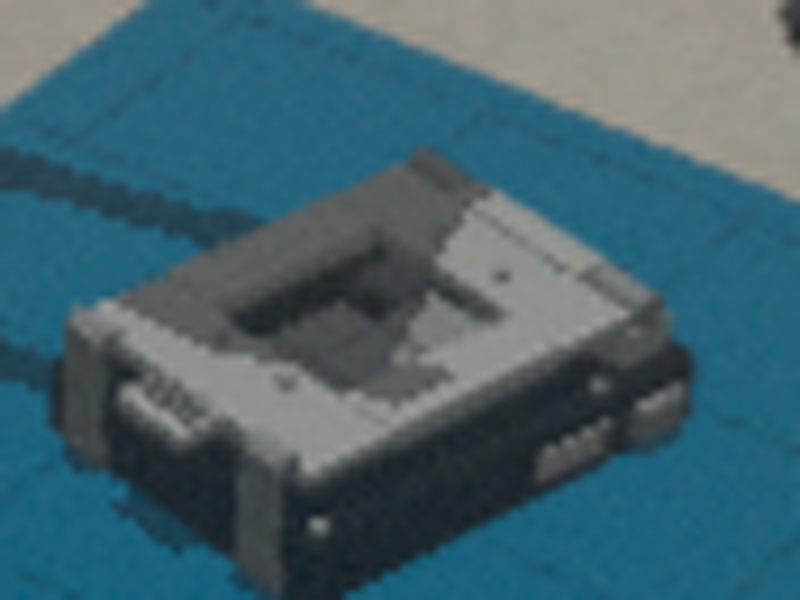

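The cover's front corner is at about (305,475), which matches angle 0 (309,474). Both catches sit over the edge and the arm is clear, so I hand in.

```bash
python3 -c "
from rig import *
print(hand_in())"
```

```text
the job is handed in; nothing more can be done
None
```

The main board is seated face up in the black fixture's nest, stepped corner at the filled-in corner, and the cover is shut under both catches. I handed the job in at about 16.5 s of the 54 s allowed; no verdict came back, so these are my own readings.

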